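Tare the dial scale and fill the packing tray

TASK

The empty packing tray is standing on the spring scale, so turn the scale's bezel until the pointer reads zero. Then lay the three oval sinkers flat in the tray, one in each well, and leave the scale showing their net weight, with the tray still on its platform and the bezel as you set it. Leave the melting pot, the sprue cutter and the scoop where they are.

Things in the scene. Friction and masses are not known exactly. Their poses are not given: they have to be found in the camera images.
- bezel (a joint): Angle of the scale's bezel (rad), growing clockwise seen from above; it turns from -1.5 to 4.5 and stays where it is left (friction 0.05 N m). The bezel is a knurled steel ring 60 mm across and 20 mm high with an upright axis, on a narrower fixed drum (54 mm across, 16 mm high) on the scale's low front. The white dial plate inside turns with it.
- pointer (a joint): Angle of the black pointer over the dial (rad), growing clockwise seen from above. Driven by the load on the platform only, 6.283 rad (a full turn) per kg; it cannot be touched. The scale reads zero when this equals bezel; the weight read is the pointer minus the bezel.
- bezel_grip (a point): Centre of the bezel, on its axis, half-way up its 20 mm. The scale's flat front top lies 26 mm below this point, reaching 48 mm from the axis to the front and 75 mm to either side. The tray's near edge is about 75 mm behind the axis, its top up to 20 mm above the bezel's. At bezel angle 0 its x axis points to the rear, to the tray.
- zero_mark (a point): On the dial at the zero mark, 21 mm from the axis; turns with the bezel. The dial has 50 fine marks of 20 g, a longer one every 100 g; zero is the one bar much broader and longer than the rest. At bezel angle 0 it lies on the front side, away from the tray.
- pointer_tip (a point): Near the tip of the pointer, 21 mm from the axis. The pointer's thin long end is the tip; its tail is 9 mm long and broader.
- net_mark (a point): On the dial at 360 g, 21 mm from the axis, 2.262 rad clockwise from the zero mark: where the pointer stands when the scale was tared with the empty tray and then holds all three sinkers.
- platform: The scale's steel platform, 110 by 156 mm, 6 mm thick, origin at the centre of its top, about 74 mm above the bench when unladen and 122 mm behind the bezel's axis. It sinks 16 mm per kg on a spring.
- tray: Loose aluminium packing tray, 89 by 196 mm and 10 mm high, about 150 to 250 g, resting on the platform and overhanging it by 20 mm at either end; origin at the centre of its underside, z up, x its short side, y along the row of wells. Three wells in a row, each 84 mm (x) by 62 mm (y) inside and 8 mm deep, walls 2.5 mm.
- tray_center (a point): Centre of the tray, on the floor of its middle well; axes as the tray's.
- well0 (a point): Centre of the floor of the well at the tray's -y end; axes as the tray's.
- well1 (a point): Centre of the floor of the tray's middle well; axes as the tray's.
- well2 (a point): Centre of the floor of the well at the tray's +y end; axes as the tray's.
- sinker0_center (a point): Centre (half-way up) of one of three alike flat oval lead sinkers, 52 mm (its x) by 30 mm (its y) and 9 mm thick (z), 120 g, lying flat on the bench; straight parallel long sides 30 mm apart, a small brass eyelet in the middle.
- sinker1_center (a point): Centre (half-way up) of one of three alike flat oval lead sinkers, 52 mm (its x) by 30 mm (its y) and 9 mm thick (z), 120 g, lying flat on the bench; straight parallel long sides 30 mm apart, a small brass eyelet in the middle.
- sinker2_center (a point): Centre (half-way up) of one of three alike flat oval lead sinkers, 52 mm (its x) by 30 mm (its y) and 9 mm thick (z), 120 g, lying flat on the bench; straight parallel long sides 30 mm apart, a small brass eyelet in the middle.
- pot_rim (a point): Bystander: centre of the mouth of the brass melting pot, 106 mm across and 66 mm high, with a walnut handle reaching 175 mm from the centre at its -y side. It stands loose, 0.9 kg.
- cutter_pivot (a point): Bystander: pivot of the walnut-handled sprue cutter (end nippers, 180 mm long, 18 mm high), lying loose; handles towards its -x.
- scoop_center (a point): Bystander: centre of the bowl of the grey tin scoop, bowl 85 by 56 mm and 32 mm high, handle to 125 mm towards its -x, lying loose.
Not all that is in view belongs to the job. What is shaped like the part that bears sinker2_center but turquoise is not meant.

How it is judged:
On the way:
1. the pointer reads zero, within about one fine mark (20 g), with the empty tray on the platform, nobody touching the tray, the bezel at rest and all sinkers still on the bench (horizontal distance between pointer_tip and zero_mark below 0.0027 m and velocity of joint bezel between -0.15 and 0.15 rad/s and horizontal distance between tray_center and platform below 0.03 m and contact force between each of tray, platform and the arm below 0.2 N and contact force between each of tray, platform and the fingers below 0.2 N and height (world z) of each of sinker0_center, sinker1_center, sinker2_center below 0.03 m), for 0.3 s.
At the end, for the whole second after the job is handed in: Each well holds one sinker lying flat (0.2 rad) on its floor, within 32 mm of the well's centre; the tray is level and at rest within 30 mm of the platform's centre; the pointer tip is within 3.6 mm (27 g) of the 360 g mark, so the bezel is still as tared (((horizontal distance between sinker0_center and well0 below 0.032 m and z of sinker0_center in the frame of tray_center between 0.001 and 0.0085 m and angle between the z axis of sinker0_center and the z axis of tray_center, either way round below 0.2 rad) or (horizontal distance between sinker1_center and well0 below 0.032 m and z of sinker1_center in the frame of tray_center between 0.001 and 0.0085 m and angle between the z axis of sinker1_center and the z axis of tray_center, either way round below 0.2 rad) or (horizontal distance between sinker2_center and well0 below 0.032 m and z of sinker2_center in the frame of tray_center between 0.001 and 0.0085 m and angle between the z axis of sinker2_center and the z axis of tray_center, either way round below 0.2 rad)) and ((horizontal distance between sinker0_center and well1 below 0.032 m and z of sinker0_center in the frame of tray_center between 0.001 and 0.0085 m and angle between the z axis of sinker0_center and the z axis of tray_center, either way round below 0.2 rad) or (horizontal distance between sinker1_center and well1 below 0.032 m and z of sinker1_center in the frame of tray_center between 0.001 and 0.0085 m and angle between the z axis of sinker1_center and the z axis of tray_center, either way round below 0.2 rad) or (horizontal distance between sinker2_center and well1 below 0.032 m and z of sinker2_center in the frame of tray_center between 0.001 and 0.0085 m and angle between the z axis of sinker2_center and the z axis of tray_center, either way round below 0.2 rad)) and ((horizontal distance between sinker0_center and well2 below 0.032 m and z of sinker0_center in the frame of tray_center between 0.001 and 0.0085 m and angle between the z axis of sinker0_center and the z axis of tray_center, either way round below 0.2 rad) or (horizontal distance between sinker1_center and well2 below 0.032 m and z of sinker1_center in the frame of tray_center between 0.001 and 0.0085 m and angle between the z axis of sinker1_center and the z axis of tray_center, either way round below 0.2 rad) or (horizontal distance between sinker2_center and well2 below 0.032 m and z of sinker2_center in the frame of tray_center between 0.001 and 0.0085 m and angle between the z axis of sinker2_center and the z axis of tray_center, either way round below 0.2 rad)) and horizontal distance between pointer_tip and net_mark below 0.0036 m and horizontal distance between tray_center and platform below 0.03 m and angle between tray's own z axis and vertical below 0.06 rad and linear speed of tray below 0.02 m/s); the robot touches nothing.
It fails at once if the sprue cutter is pushed from its place (over 30 mm) (distance of cutter_pivot from where it was at the start of the episode above 0.03 m).
It fails at once if the scoop is pushed from its place (over 30 mm) (distance of scoop_center from where it was at the start of the episode above 0.03 m).
It fails at once if the melting pot is pushed from its place (over 30 mm) (distance of pot_rim from where it was at the start of the episode above 0.03 m).
It fails at once if the tray is pushed off its place on the scale or lifted (over 40 mm) (distance of tray from where it was at the start of the episode above 0.04 m).
It also fails if it takes over 72 s, if anything falls off the work surface, if the arm or the gripper's body presses on something with over 40 N, if the wrist force passes 120 N, or if a joint passes its speed limit or range.

ROBOT

A 7-joint arm with a two-finger parallel gripper is mounted at the origin on the work surface. World frame = base frame: x ahead of the robot, y to its left, z up, the work surface at z = 0. Lengths are in m, angles in rad, forces in N, time in s.
With the tool pointing down it reaches from about 0.425 to 0.875 m from the base axis. Payload 8.4 kg.
Tool frame: the origin (TCP) lies at the centre of the arm's flange, where the gripper is bolted on; the fingertips stand 173 mm ahead of it and the grasp point (between the pads) lies 155 mm ahead of it; z points along the fingers, y is the line along which they close (so a half turn about z gives the same grasp; the last joint's range is limited). The gripper opens to 85 mm and grips with 20 to 120 N. Pads are 22 mm wide; open, the fingers measure 114 mm over their backs; the gripper's body (76 mm by 85 mm) begins 54 mm behind the grasp point. The pads swing forward as they close: fully open they stand 13 mm farther back than shut.
Start: joints at [1.064, 0.333, 0.04, 1.465, -0.013, 1.343, -0.059], TCP at [0.258, -0.597, 0.405] pointing down, gripper open.
Joint ranges: [-2.58, 2.58], [-0.38, 2.09], [-1.3, 1.39], [0.25, 2.4], [-1.5, 4.64], [0.08, 2.09], [-2.65, 2.65]. Speed limits (rad/s): [2.22, 2.22, 2.79, 2.79, 3.14, 3.14, 3.14].

INTERFACE

Orientations are given as a rotation vector (axis times angle).
In Python, from station import observe, imaging, job gives the robot as it stands.
- The arm moves only by the tool apply_moves, never from a script. Its argument "plan" is one flat list of numbers, 7 for each row, row after row: the turn, a rotation vector about the tool's x, y, z in rad, then the shift along the tool's x, y, z in mm, then the closure, from -1 (fully open) to 1 (shut). A call has 1 to 10 rows; each row is the pose to reach, as a shift and turn from the pose commanded when the call began, along the tool's axes at that moment; what a row does not reach only later rows make up. A row lasts 1/8 s, in which the tool goes at most 62.5 mm and 10.7 degrees, less where a joint would pass 70% of its speed; a pose out of reach is approached as far as the arm can. A call with a gripper value outside its range is refused whole. The fingers move at their own pace and stop on an object; "squeeze" is the grip in N (left out, the last holds). Time passes only in rows, so rows that repeat a pose let the fingers close. It gives the time, the measured TCP pose, the force, the opening and the grip force at its end, in the units of the state.
- observe(): the state, without advancing time (a new reading comes with each control period).
- imaging.camera(name): name is "side" or "top" or "wrist"; returns (picture, depth): 480x640x3 uint8, red, green, blue; 480x640 float32, m along the optical axis (not along the pixel's ray), 0 where there is no reading.
- imaging.calibration(name): a dict with "K" (3x3 intrinsics, pixels), "k1" (the pictures are not rectified: a ray, as slopes to the right and down, at radius r is drawn at 1 + k1 r^2 times it, then the intrinsics apply), "cam_to_world" (4x4, takes a point from camera to world coordinates); the wrist camera has in their place "hand_eye" (4x4, takes a point from camera to tool coordinates, whose origin is the TCP and whose axes are the flange's). Camera axes: x right, y down, z forward; pixel columns grow to the right and rows downward; lengths in m; the calibration is good to about 2 mm. A picture is of the moment at which its call begins: read the wrist's pose just before it. calibration takes no time and is no camera call.
- job.hand_in(): hands the job in; it is judged then, once.
The state is a dict: "t": time; "joint_pos": joint angles; "joint_vel": joint speeds; "tau": joint torques, N m; "tool_pos": TCP position; "eef_rot": TCP orientation; "ft_force": force on the tool from outside, world axes, zero at the start; "wrist_torque": the same for the moment, N m; "width": finger opening in m; "grasp_force": force on a finger pad.
Only numpy, scipy, OpenCV 4.12 (cv2) and the standard library are available. Lean on these libraries where they do the work, as an engineer would, in place of code of your own. Each camera call takes 0.05 s, during which the arm holds its last target. There are 200 camera calls.

## Working session

There is one attempt and no reset: what is moved stays moved. The work goes in short steps, Python scripts to look and compute and a tool call to move; the robot and the scene stay as the last step left them, time stands still between calls to the robot, and variables do not carry over. Pictures are saved under pics/ and viewed, at most 10 in all, crops included, and the job is handed in when it is done.

Besides the shell and the picture viewer there is one more tool, called after "Request:" as name(argument=value, ...) on one line, values as JSON. apply_moves: Moves the arm, as the interface text tells. Its arguments: {"type":"object","properties":{"plan":{"type":"array","items":{"type":"number"}},"squeeze":{"type":"number"}},"required":["plan"]}

```bash
mkdir -p pics; ls
cat > h.py <<'E'
import numpy as np, cv2
from scipy.spatial.transform import Rotation as R
from station import observe, imaging, job
def snap(name,tag):
    s=observe(); im,d=imaging.camera(name); c=imaging.calibration(name)
    if name=="wrist":
        T=np.eye(4); T[:3,:3]=R.from_rotvec(s["eef_rot"]).as_matrix(); T[:3,3]=s["tool_pos"]
        M=T@np.array(c["hand_eye"])
    else: M=np.array(c["cam_to_world"])
    np.savez(f"pics/{tag}.npz",im=im,d=d,M=M,K=c["K"],k1=c["k1"])
    cv2.imwrite(f"pics/{tag}.png",im[:,:,::-1]); return im
def ld(tag): return np.load(f"pics/{tag}.npz")
def ray(z,u,v):
    K=z["K"]; k1=float(z["k1"]); x=np.array([(u-K[0,2])/K[0,0],(v-K[1,2])/K[1,1]]); y=x.copy()
    for _ in range(20): y=x/(1+k1*(y@y))
    return np.array([y[0],y[1],1.])
def px(tag,u,v,h=None):
    z=ld(tag); r=ray(z,u,v); M=z["M"]
    if h is None:
        p=z["d"][int(round(v)),int(round(u))]*r
        return M[:3,:3]@p+M[:3,3]
    w=M[:3,:3]@r; return M[:3,3]+w*(h-M[2,3])/w[2]
E
python3 - <<'E'
from h import *
print(observe())
for n in("top","side","wrist"):
    snap(n,n+"0"); z=ld(n+"0"); print(n,z["K"],z["k1"],z["M"].round(3))
E
```

```text
pics
{'t': 0.0, 'joint_pos': array([ 1.06379442,  0.33387695,  0.03988603,  1.46628972, -0.01340114,
        1.34327766, -0.0585134 ]), 'joint_vel': array([ 0.00130253, -0.00124906,  0.00170102, -0.00050794,  0.00167782,
       -0.00076517,  0.00092699]), 'tau': array([-1.15903462e-03, -6.58570504e+01,  1.36446655e+00, -4.05570102e+01,
        1.66860031e-02,  1.25529119e-02, -1.13184598e-05]), 'tool_pos': array([ 0.2576973 , -0.59653635,  0.40383412]), 'eef_rot': array([-3.07503010e+00, -6.35769449e-01,  6.71387897e-04]), 'ft_force': array([-0.27009049,  0.6887515 , -0.80182218]), 'wrist_torque': array([ 0.0187365 , -0.02560077,  0.00479884]), 'grasp_force': 0.0, 'width': 0.0855904183049616}
top [[532.7621661    0.         311.00477857]
 [  0.         532.7621661  240.27427861]
 [  0.           0.           1.        ]] -0.002169924449087366 [[ 0.013 -0.994  0.105  0.474]
 [-1.    -0.013 -0.    -0.037]
 [ 0.002 -0.105 -0.994  1.306]
 [ 0.     0.     0.     1.   ]]
side [[446.52302822   0.         320.27247986]
 [  0.         446.52302822 235.01345405]
 [  0.           0.           1.        ]] 0.029045526220629916 [[-0.839 -0.292  0.459  0.144]
 [-0.545  0.447 -0.71   0.718]
 [ 0.002 -0.846 -0.534  0.659]
 [ 0.     0.     0.     1.   ]]
wrist [[404.4119813    0.         323.03247577]
 [  0.         404.4119813  234.1128129 ]
 [  0.           0.           1.        ]] -0.043245229393407136 [[ 0.397 -0.875 -0.276  0.328]
 [-0.918 -0.379 -0.119 -0.567]
 [ 0.     0.3   -0.954  0.373]
 [ 0.     0.     0.     1.   ]]
```

View pics/top0.png

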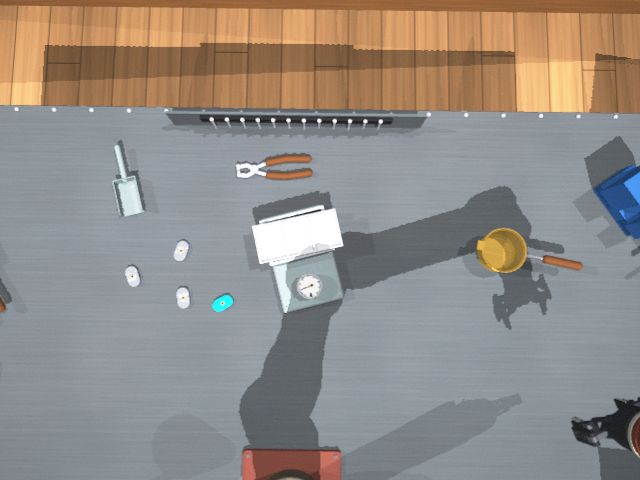

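View pics/side0.png

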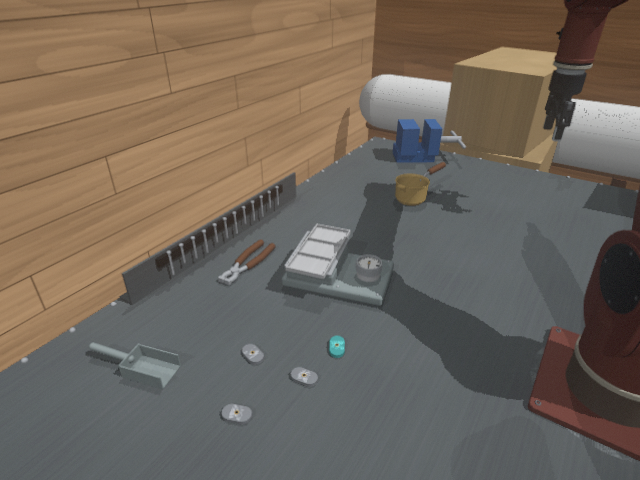

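The top view shows the bezel at (309,286), the tray at about (297,235), and sinkers at (181,250), (132,276) and (183,297). The turquoise decoy is at (222,303), the pot at (502,250), the cutter at (275,168) and the scoop at (128,195). The side view agrees with this layout.

Run:
```python
from h import *
for n,u,v in [("bezel",309,286),("bezelrim",319,282),("front",290,300),("pl",297,265),("tray",297,235),("wall",338,212),("bench",200,350)]:
    print(n,px("top0",u,v).round(4))
z=ld("top0"); im=z["im"].astype(int); g=im.sum(2)
# tray by depth/height
H=np.zeros((480,640))
M=z["M"];K=z["K"]
v,u=np.mgrid[0:480,0:640]; X=(u-K[0,2])/K[0,0];Y=(v-K[1,2])/K[1,1]
H=z["d"]*(M[2,0]*X+M[2,1]*Y+M[2,2])+M[2,3]
m=((H>0.073)&(H<0.12)&(u>240)&(u<355)&(v>190)&(v<275)).astype(np.uint8)
print("tray mask",m.sum(),cv2.minAreaRect(cv2.findNonZero(m)))
for (a,b) in [(181,250),(132,276),(183,297)]:
    s=np.s_[b-18:b+18,a-18:a+18]
    mm=(H[s]>0.0045).astype(np.uint8); r=cv2.minAreaRect(cv2.findNonZero(mm)); 
    c=(r[0][0]+a-18,r[0][1]+b-18); box=cv2.boxPoints(r)+[a-18,b-18]
    w=np.array([px("top0",*q,h=.009)[:2] for q in box]); e=[w[1]-w[0],w[2]-w[1]]; l=max(e,key=np.linalg.norm)
    print("sinker",c,px("top0",*c,h=.009).round(4),[np.linalg.norm(k).round(4) for k in e],"long ang",np.degrees(np.arctan2(l[1],l[0])).round(1),mm.sum())
im=z["im"][180:330,230:370,::-1]
cv2.imwrite("pics/c1.png",cv2.resize(im,None,fx=4,fy=4,interpolation=cv2.INTER_CUBIC))
```

```text
bezel [ 0.499  -0.0341  0.064 ]
bezelrim [ 0.5086 -0.0572  0.0623]
front [0.4659 0.0107 0.0326]
pl [ 0.5499 -0.0044  0.0215]
tray [ 0.6173 -0.0045  0.0692]
wall [ 0.6847 -0.1036 -0.0041]
bench [ 0.3429  0.2273 -0.0015]
tray mask 1294 ((297.1470642089844, 235.0882568359375), (45.839229583740234, 85.61507415771484), 75.96376037597656)
sinker (179.5, 250.0) [0.5837 0.2835 0.009 ] [np.float64(0.0711), np.float64(0.0834)] long ang -177.9 243
sinker (132.5, 276.5) [0.5176 0.3952 0.009 ] [np.float64(0.0804), np.float64(0.0801)] long ang -89.3 254
sinker (183.35751152038574, 295.9585475921631) [0.4721 0.2699 0.009 ] [np.float64(0.0767), np.float64(0.0861)] long ang -92.9 257
```

View pics/c1.png

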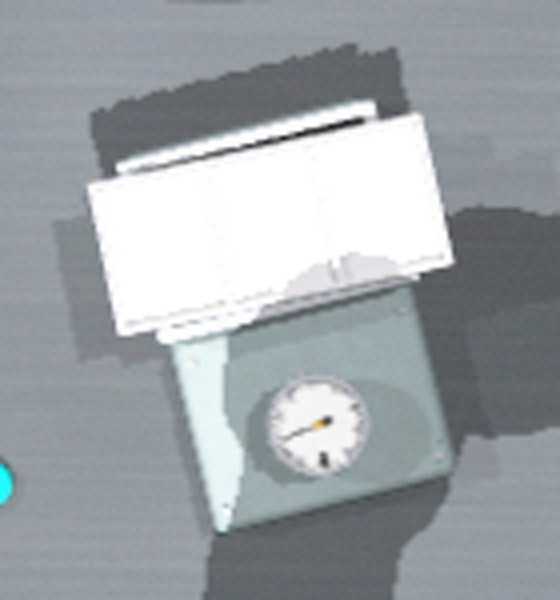

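The crop shows the dial centre at (320,422), the thin pointer tip at (283,440) and the broad zero bar at (323,460). The bezel therefore needs about 68° clockwise. The scale is yawed about +14°.

```bash
cat >> h.py <<'E'
def rel(x,y,z,yaw):
    "yaw (deg) = world azimuth of tool x, tool pointing down"
    s=observe(); A=R.from_rotvec(s["eef_rot"]).as_matrix()
    c,q=np.cos(np.radians(yaw)),np.sin(np.radians(yaw))
    B=np.array([[c,q,0],[q,-c,0],[0,0,-1.]])
    print("t",round(s["t"],2),"turn",R.from_matrix(A.T@B).as_rotvec().round(4),"mm",(A.T@(np.array([x,y,z])-s["tool_pos"])*1000).round(1),"yaw now",np.degrees(np.arctan2(A[1,0],A[0,0])).round(1), "pos",s["tool_pos"].round(4))
E
python3 -c "
from h import *
rel(.499,-.034,.32,121)"
```

```text
t 0.15 turn [-1.0000e-03 -1.0000e-03 -1.7041e+00] mm [ 444.6 -420.7   84.5] yaw now 23.4 pos [ 0.2577 -0.5966  0.404 ]
```

Request:
apply_moves(plan=[0,0,-1.704,444.6,-420.7,84.5,-1,0,0,-1.704,444.6,-420.7,84.5,-1,0,0,-1.704,444.6,-420.7,84.5,-1,0,0,-1.704,444.6,-420.7,84.5,-1,0,0,-1.704,444.6,-420.7,84.5,-1,0,0,-1.704,444.6,-420.7,84.5,-1,0,0,-1.704,444.6,-420.7,84.5,-1,0,0,-1.704,444.6,-420.7,84.5,-1,0,0,-1.704,444.6,-420.7,84.5,-1,0,0,-1.704,444.6,-420.7,84.5,-1], squeeze=30)

```text
t: 1.4
tool_pos: [0.4994, -0.032, 0.32]
eef_rot: [1.542, 2.737, 0.0]
ft_force: [0.8, 0.0, -0.1]
width: 0.0858
grasp_force: 0.0
```

```bash
python3 -c "
from h import *
rel(.499,-.034,.32,121)"
```

```text
t 1.4 turn [0.0003 0.0002 0.0036] mm [-1.5 -1.4  0. ] yaw now 121.2 pos [ 0.4994 -0.032   0.32  ]
```

Run:
```python
from h import *
im=snap("wrist","w1"); 
z=ld("w1");M=z["M"];K=z["K"]
p=np.linalg.inv(M)@[.499,-.034,.065,1]; u=K@(p[:3]/p[2]); print(u)
u0,v0=int(u[0]),int(u[1]); x0,y0=u0-75,max(0,v0-60); print(x0,y0)
cv2.imwrite("pics/c2.png",cv2.resize(im[y0:y0+120,x0:x0+150,::-1],None,fx=5,fy=5,interpolation=cv2.INTER_CUBIC))
```

```text
[321.03860503 245.05974493   1.        ]
246 185
```

View pics/c2.png

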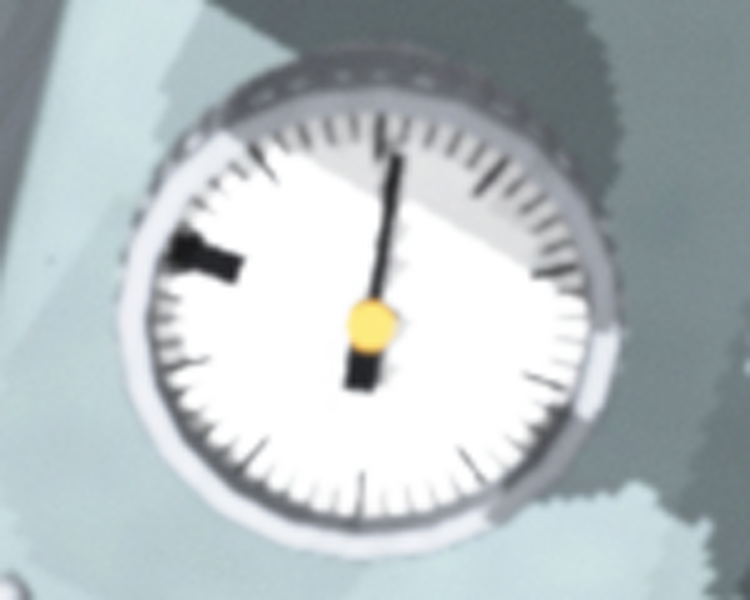

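The dial pivot is at crop (371,326), the pointer tip at (397,155), the zero bar runs (240,268) to (183,250), and the rim centre is about (370,321).

Run:
```python
from h import *
f=lambda u,v,h: px("w1",246+u/5-.4,185+v/5-.4,h)
for h in(.06,.066):
    c=f(371,326,h);t=f(397,155,h);
    rim=f(370,321,.0686); a=f(120,321,.0686)
    at=np.degrees(np.arctan2(*(t-c)[1::-1]))
    for q in((183,250),(240,268)):
        w=f(*q,h); az=np.degrees(np.arctan2(*(w-c)[1::-1])); print(h,"cw turn",(az-at)%360,np.linalg.norm(w-c))
    print(c,np.linalg.norm(t-c),at,rim,np.linalg.norm(rim-a))
print(px("w1",246+371/5,185+300/5), px("w1",246+200/5,185+430/5))
rel(.499,-.034,.216,121)
```

```text
0.06 cw turn 75.05618516178305 0.02427465686012921
0.06 cw turn 73.10141446008936 0.017218864069569878
[ 0.50079535 -0.03845648  0.06      ] 0.021462265303501322 112.97708929852782 [ 0.49884517 -0.03531225  0.0686    ] 0.028910742610012384
0.066 cw turn 75.05618516178316 0.023638132177717472
0.066 cw turn 73.10141446008947 0.01676735482490671
[ 0.49972485 -0.03658732  0.066     ] 0.020899486530360913 112.97708929852769 [ 0.49884517 -0.03531225  0.0686    ] 0.028910742610012384
[ 0.49879668 -0.03463222  0.06363535] [ 0.4902451  -0.06096281  0.06002251]
t 1.45 turn [ 0.0031 -0.0025  0.0092] mm [ -7.   -6.7 103.5] yaw now 121.5 pos [ 0.5009 -0.0249  0.3196]
```

Request:
apply_moves(plan=[0,0,0,0,0,0,-1,0,0,0,0,0,0,-1,0,0,0,0,0,0,-1])

```text
t: 1.82
tool_pos: [0.4988, -0.0354, 0.3203]
eef_rot: [1.55, 2.732, -0.001]
ft_force: [-0.7, 0.3, 0.3]
width: 0.0856
grasp_force: 0.0
```

Run:
```python
from h import *
im=snap("wrist","w2"); rel(.499,-.035,.216,121)
x0,y0=246,185
cv2.imwrite("pics/c3.png",cv2.resize(im[y0:y0+120,x0:x0+150,::-1],None,fx=5,fy=5,interpolation=cv2.INTER_CUBIC))
```

```text
t 1.88 turn [-0.0001  0.0004 -0.0023] mm [  0.3   0.3 104.3] yaw now 120.9 pos [ 0.4989 -0.0353  0.3203]
```

View pics/c3.png

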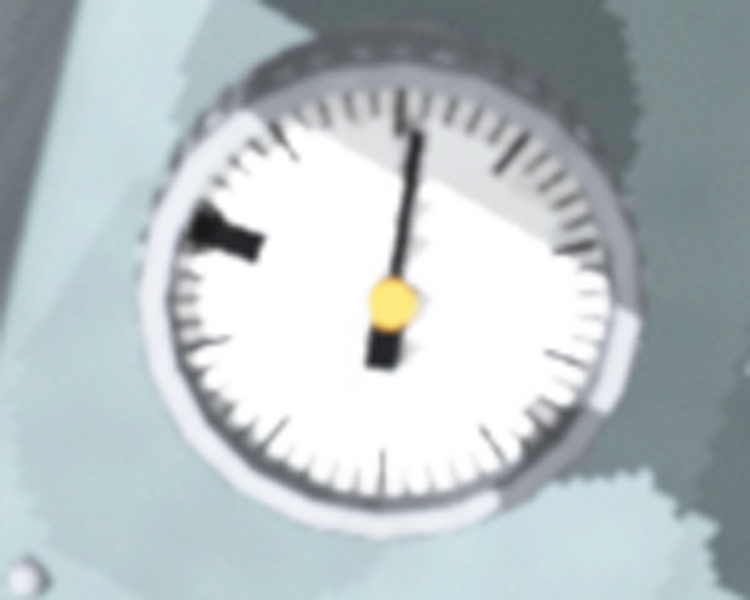

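The settled view shows the rim centre at (390,300), the hub at (392,304) and the tip at (416,133). Averaging opposite marks puts the dial centre at (391,293), because the plate sits lower than the hub. The pointer therefore reads about 214 g, which is about 77° clockwise.

Run:
```python
from h import *
f=lambda u,v,h: px("w2",246+u/5-.4,185+v/5-.4,h)
print(f(390,300,.0686),f(392,304,.066),f(391,293,.062))
c=f(391,293,.062)[:2]
for n,q in dict(z=(205,230),a=(287,142),b=(402,110),c=(515,150)).items():
    d=f(*q,.062)[:2]-c; print(n,np.degrees(np.arctan2(d[1],d[0])))
d=(f(416,133,.065)-f(381,367,.065)); print(np.degrees(np.arctan2(d[1],d[0])))
p=f(390,300,.0686)
rel(p[0],p[1],.216,121)
```

```text
[ 0.49885567 -0.03558126  0.0686    ] [ 0.49977109 -0.03665313  0.066     ] [ 0.49967685 -0.03671797  0.062     ]
z -168.73365271732186
a 154.06166700083122
b 117.69833700939247
c 81.56446937138534
112.90458781907107
t 1.88 turn [-0.0001  0.0004 -0.0023] mm [-2.000e-01 -1.000e-01  1.043e+02] yaw now 120.9 pos [ 0.4989 -0.0353  0.3203]
```

Request:
apply_moves(plan=[0,0,0,0,0,60,-1,0,0,0,0,0,104,-1,0,0,0,0,0,104,-1,0,0,0,0,0,104,-1,0,0,0,0,0,104,1,0,0,0,0,0,104,1,0,0,0,0,0,104,1,0,0,0,0,0,104,1,0,0,0,0,0,104,1], squeeze=30)

```text
t: 3.0
tool_pos: [0.4991, -0.0348, 0.218]
eef_rot: [1.548, 2.733, -0.002]
ft_force: [-7.5, -2.0, 12.9]
width: 0.0591
grasp_force: 29.9
```

Request:
apply_moves(plan=[0,0,0.17,0,0,0,1,0,0,0.34,0,0,0,1,0,0,0.51,0,0,0,1,0,0,0.68,0,0,0,1,0,0,0.85,0,0,0,1,0,0,1.02,0,0,0,1,0,0,1.19,0,0,0,1,0,0,1.3,0,0,0,1,0,0,1.35,0,0,0,1,0,0,1.35,0,0,0,1])

```text
t: 4.25
tool_pos: [0.5002, -0.0351, 0.2181]
eef_rot: [2.914, 1.166, 0.005]
ft_force: [1.8, -4.2, 7.2]
width: 0.0589
grasp_force: 31.7
```

Request:
apply_moves(plan=[0,0,0,0,0,0,1,0,0,0,0,0,0,1,0,0,0,0,0,0,-1,0,0,0,0,0,0,-1,0,0,0,0,0,0,-1,0,0,0,0,0,-40,-1,0,0,0,0,0,-104,-1,0,0,0,0,0,-104,-1,0,0,0,0,0,-104,-1])

```text
t: 5.38
tool_pos: [0.4989, -0.0341, 0.32]
eef_rot: [2.916, 1.168, -0.0]
ft_force: [-0.1, -0.0, -0.4]
width: 0.0851
grasp_force: 0.0
```

Run:
```python
from h import *
rel(.4993,-.036,.216,44)
im=snap("wrist","w3"); rel(.4993,-.036,.216,44)
z=ld("w3");M=z["M"];K=z["K"]
p=np.linalg.inv(M)@[.4993,-.036,.065,1]; u=K@(p[:3]/p[2])
x0,y0=int(u[0])-75,int(u[1])-60; print(x0,y0)
cv2.imwrite("pics/c4.png",cv2.resize(im[y0:y0+120,x0:x0+150,::-1],None,fx=5,fy=5,interpolation=cv2.INTER_CUBIC))
```

```text
t 5.38 turn [ 0.0001  0.0001 -0.006 ] mm [ -1.    1.7 104. ] yaw now 43.7 pos [ 0.4989 -0.0341  0.32  ]
t 5.42 turn [-0.0012  0.0011 -0.006 ] mm [ -0.7   1.9 103.2] yaw now 43.7 pos [ 0.4986 -0.0341  0.3192]
249 184
```

View pics/c4.png

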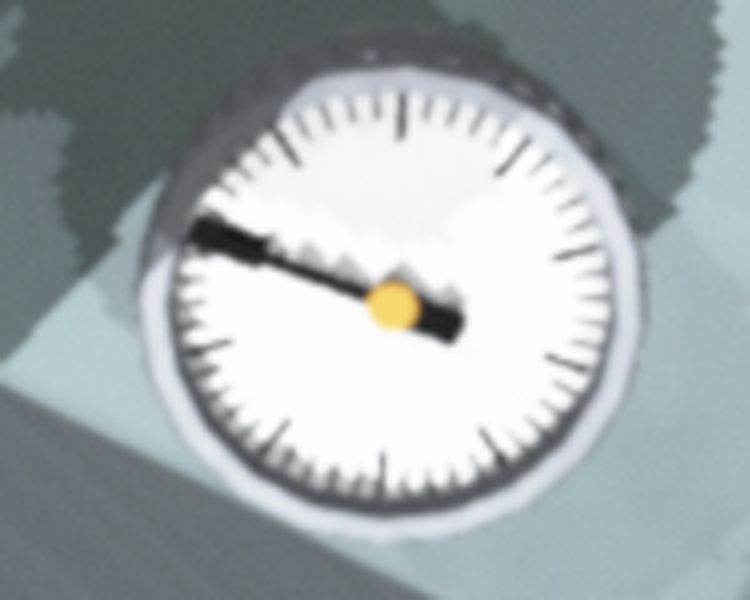

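The pointer now lies on the zero bar. The pointer line slopes about 21° and the bar about 18°, so the error is about 8 g, well inside tolerance. Next I look at the sinkers.

```bash
python3 -c "
from h import *
for q in ((181,250),(132,276),(183,297),(222,303)): print(px('top0',*q,h=.009))
rel(.50,.31,.36,180)"
```

```text
[0.58369842 0.27987529 0.009     ]
[0.51877204 0.39649979 0.009     ]
[0.46963181 0.27065737 0.009     ]
[0.45641813 0.17584775 0.009     ]
t 5.42 turn [-1.9000e-03 -9.0000e-04 -2.3796e+00] mm [ 238.5 -248.1  -40.7] yaw now 43.7 pos [ 0.4986 -0.0341  0.3192]
```

Request:
apply_moves(plan=[0,0,-2.38,238,-248,-41,-1,0,0,-2.38,238,-248,-41,-1,0,0,-2.38,238,-248,-41,-1,0,0,-2.38,238,-248,-41,-1,0,0,-2.38,238,-248,-41,-1,0,0,-2.38,238,-248,-41,-1,0,0,-2.38,238,-248,-41,-1,0,0,-2.38,238,-248,-41,-1,0,0,-2.38,238,-248,-41,-1,0,0,-2.38,238,-248,-41,-1])

```text
t: 6.68
tool_pos: [0.4998, 0.3094, 0.3593]
eef_rot: [-0.774, -3.042, 0.003]
ft_force: [0.7, -0.4, 0.8]
width: 0.0854
grasp_force: 0.0
```

```bash
python3 -c "
from h import *
rel(.50,.31,.36,180)"
```

```text
t 6.67 turn [-0.0016 -0.0028 -0.4981] mm [ 0.1  0.6 -0.7] yaw now 151.5 pos [0.4998 0.3094 0.3593]
```

Request:
apply_moves(plan=[0,0,-0.5,0,0,0,-1,0,0,-0.5,0,0,0,-1,0,0,-0.5,0,0,0,-1,0,0,-0.5,0,0,0,-1,0,0,-0.5,0,0,0,-1])

```text
t: 7.3
tool_pos: [0.5, 0.3094, 0.3603]
eef_rot: [-0.012, -3.14, 0.001]
ft_force: [0.3, 0.1, 0.0]
width: 0.0855
grasp_force: 0.0
```

Run:
```python
from h import *
im=snap("wrist","w4"); rel(.50,.31,.36,180)
z=ld("w4");M=z["M"];K=z["K"]
v,u=np.mgrid[0:480,0:640]
rr=np.array([(u-K[0,2])/K[0,0],(v-K[1,2])/K[1,1]])
H=z["d"]*(M[2,0]*rr[0]+M[2,1]*rr[1]+M[2,2])+M[2,3]
m=((H>0.0045)&(H<.02)).astype(np.uint8)
n,lab,st,ce=cv2.connectedComponentsWithStats(m)
for i in range(1,n):
    if st[i,4]<800 or st[i,4]>8000: continue
    r=cv2.minAreaRect(cv2.findNonZero((lab==i).astype(np.uint8))); c=r[0]
    w=np.array([px("w4",*q,h=.009)[:2] for q in cv2.boxPoints(r)]); e=[w[1]-w[0],w[2]-w[1]]; l=max(e,key=np.linalg.norm)
    print(np.round(c),px("w4",*c,h=.008).round(4),[np.linalg.norm(k).round(4) for k in e],"ang",np.degrees(np.arctan2(l[1],l[0])).round(1),im[int(c[1]),int(c[0])])
```

```text
t 7.35 turn [-0.0003 -0.001  -0.007 ] mm [0.  0.5 0.6] yaw now 179.6 pos [0.5    0.3095 0.3606]
[153. 154.] [0.4564 0.1737 0.008 ] [np.float64(0.0519), np.float64(0.0297)] ang 119.9 [95 78 55]
[273. 167.] [0.468  0.2688 0.008 ] [np.float64(0.0295), np.float64(0.0513)] ang 8.8 [52 49 48]
[425. 227.] [0.518  0.3923 0.008 ] [np.float64(0.0298), np.float64(0.0521)] ang 20.7 [204 165  91]
[ 39. 292.] [0.5771 0.0535 0.008 ] [np.float64(0.0114), np.float64(0.1725)] ang 15.0 [72 81 82]
[290. 297.] [0.5814 0.2785 0.008 ] [np.float64(0.0516), np.float64(0.0294)] ang 162.6 [230 197 120]
```

View pics/w4.png

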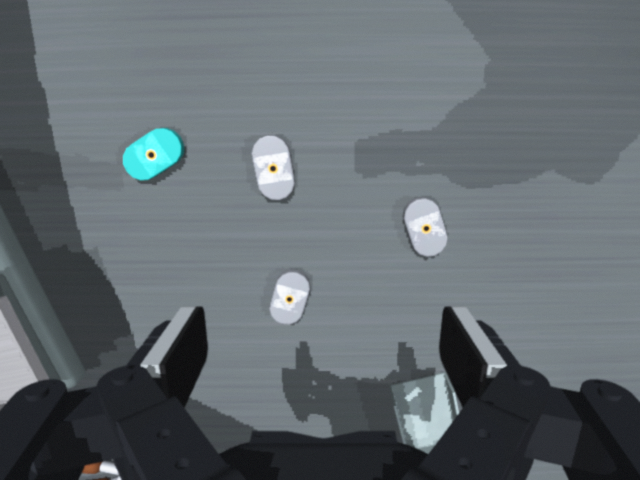

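The wrist view shows three grey sinkers at (273,167), (425,227) and (290,298), and the turquoise decoy at (153,154). The measured sizes, 51.5 × 29.5 mm, fit the sinkers.

Run:
```python
from h import *
rel(.468,.2688,.174,188.8)
z=ld("top0");M=z["M"];K=z["K"]
v,u=np.mgrid[0:480,0:640]; X=(u-K[0,2])/K[0,0];Y=(v-K[1,2])/K[1,1]
H=z["d"]*(M[2,0]*X+M[2,1]*Y+M[2,2])+M[2,3]
m=((H>0.066)&(H<0.12)&(u>240)&(u<355)&(v>190)&(v<270)).astype(np.uint8)
r=cv2.minAreaRect(cv2.findNonZero(m)); print(r,px("top0",*r[0],h=.081))
w=np.array([px("top0",*q,h=.081)[:2] for q in cv2.boxPoints(r)]);print(w.round(3),[np.linalg.norm(w[i+1]-w[i]) for i in(0,1)],np.degrees(np.arctan2(*(w[1]-w[0])[::-1])))
mm=(m==1); print(np.percentile(H[mm],[5,50,95]))
```

```text
t 7.35 turn [-0.0002 -0.001  -0.1606] mm [ 31.5 -40.9 186.6] yaw now 179.6 pos [0.5    0.3095 0.3606]
((297.17645263671875, 235.20590209960938), (46.566837310791016, 85.61507415771484), 75.96376037597656) [ 0.61543379 -0.0051978   0.081     ]
[[ 0.643  0.105]
 [ 0.694 -0.088]
 [ 0.588 -0.115]
 [ 0.538  0.076]] [np.float64(0.19902426000417692), np.float64(0.1087738403650532)] -75.05636787668593
[0.06767133 0.07177984 0.07920975]
```

Request:
apply_moves(plan=[0,0,-0.16,31.5,-41,60,-0.3,0,0,-0.16,31.5,-41,120,-0.3,0,0,-0.16,31.5,-41,160,-0.3,0,0,-0.16,31.5,-41,186,-0.3,0,0,-0.16,31.5,-41,186,-0.3,0,0,-0.16,31.5,-41,186,-0.3,0,0,-0.16,31.5,-41,186,1,0,0,-0.16,31.5,-41,186,1,0,0,-0.16,31.5,-41,186,1,0,0,-0.16,31.5,-41,186,1], squeeze=40)

```text
t: 8.6
tool_pos: [0.469, 0.2691, 0.1767]
eef_rot: [-0.243, 3.13, 0.0]
ft_force: [-1.1, -1.0, 8.2]
width: 0.0283
grasp_force: 39.3
```

```bash
python3 -c "
from h import *
rel(.616,-.005,.30,104.5)"
```

```text
t 8.6 turn [0.0017 0.0017 1.4725] mm [-103.3 -293.4 -123.1] yaw now -171.1 pos [0.469  0.2691 0.1767]
```

Request:
apply_moves(plan=[0,0,0,0,0,-60,1,0,0,0.18,-10,-30,-120,1,0,0,0.37,-35,-85,-143,1,0,0,0.55,-55,-145,-143,1,0,0,0.74,-75,-200,-143,1,0,0,0.92,-90,-250,-143,1,0,0,1.1,-103,-293,-143,1,0,0,1.29,-103,-293,-143,1,0,0,1.47,-103,-293,-143,1,0,0,1.47,-103,-293,-143,1])

```text
t: 9.85
tool_pos: [0.6154, -0.0047, 0.3188]
eef_rot: [1.918, 2.487, 0.0]
ft_force: [0.1, -0.2, -0.7]
width: 0.0286
grasp_force: 40.7
```

Request:
apply_moves(plan=[0,0,0,0,0,0,1,0,0,0,0,0,0,1])

```text
t: 10.1
tool_pos: [0.6154, -0.0048, 0.3184]
eef_rot: [1.917, 2.489, 0.0]
ft_force: [0.4, -0.3, -1.9]
width: 0.0284
grasp_force: 40.7
```

Run:
```python
from h import *
im=snap("wrist","w5"); rel(.616,-.005,.245,104.5)
```

```text
t 10.15 turn [ 0.     -0.0001  0.0048] mm [-0.4  0.5 73.3] yaw now 104.8 pos [ 0.6154 -0.0048  0.3183]
```

View pics/w5.png

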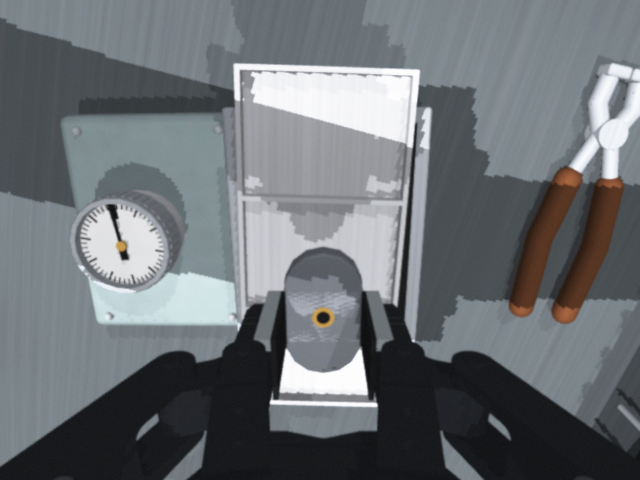

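The wrist view shows the held sinker flat in the fingers. The tray's +y end corners are (236,66) and (418,70), the first divider is at row 200, and the -y end is about row 403. The pointer still sits on zero.

Run:
```python
from h import *
P=lambda u,v:px("w5",u,v,.081)[:2]
a,b=P(236,66),P(418,70); c,d=P(239,199),P(407,203); e,f=P(272,404),P(377,405)
for n,q in dict(a=a,b=b,c=c,d=d,e=e,f=f).items(): print(n,q.round(4))
x=b-a; print("short",np.linalg.norm(x),np.degrees(np.arctan2(x[1],x[0])), np.linalg.norm(c-d))
mid=(a+b)/2; dv=(c+d)/2; y=mid-dv; print("end-div",np.linalg.norm(y),np.degrees(np.arctan2(y[1],y[0]))-90)
t=np.radians(14.5); ey=np.array([-np.sin(t),np.cos(t)])
print("center est",mid-ey*.098, dv-ey*.03225)
print("end e to mid along y",(mid-e)@ey)
# sinker in hand
print(px("w5",323,318),px("w5",323,260),px("w5",323,362), px("w5",300,130))
```

```text
a [0.5511 0.0762]
b [0.6355 0.0968]
c [0.5654 0.0129]
d [0.6508 0.0334]
e [ 0.6105 -0.1097]
f [ 0.6739 -0.0937]
short 0.08689705985102521 13.69724003996271 0.0877640366557518
end-div 0.06504313864552887 13.184791695769874
center est [ 0.61780788 -0.00838582] [ 0.61618124 -0.00805868]
end e to mid along y 0.19426208261710298
[ 0.6155704  -0.00509985  0.15118401] [0.60963098 0.01727876 0.150317  ] [ 0.62081847 -0.02487674  0.14986415] [0.58739687 0.05437564 0.07123067]
```

```bash
python3 -c "
from h import *
rel(.617,-.0075,.25,103.8)"
```

```text
t 10.15 turn [ 0.     -0.0001  0.017 ] mm [-3.   0.8 68.3] yaw now 104.8 pos [ 0.6154 -0.0048  0.3183]
```

Request:
apply_moves(plan=[0,0,0.017,-3,1,35,1,0,0,0.017,-3,1,60,1,0,0,0.017,-3,1,68.5,1,0,0,0.017,-3,1,68.5,1,0,0,0.017,-3,1,68.5,0,0,0,0.017,-3,1,68.5,0,0,0,0.017,-3,1,68.5,0,0,0,0.017,-3,1,40,0,0,0,0.017,-3,1,0,0,0,0,0.017,-3,1,0,0])

```text
t: 11.4
tool_pos: [0.6182, -0.0071, 0.322]
eef_rot: [1.938, 2.467, 0.006]
ft_force: [-0.4, 0.8, -0.6]
width: 0.0426
grasp_force: 0.0
```

Run:
```python
from h import *
im=snap("wrist","w6")
rel(.518,.3923,.30,200.7); rel(.518,.3923,.175,200.7)
```

```text
t 11.45 turn [ 1.5000e-03  3.4000e-03 -1.6931e+00] mm [411.9  -2.3  19.6] yaw now 103.7 pos [ 0.6177 -0.0073  0.32  ]
t 11.45 turn [ 1.5000e-03  3.4000e-03 -1.6931e+00] mm [412.   -2.7 144.6] yaw now 103.7 pos [ 0.6177 -0.0073  0.32  ]
```

View pics/w6.png

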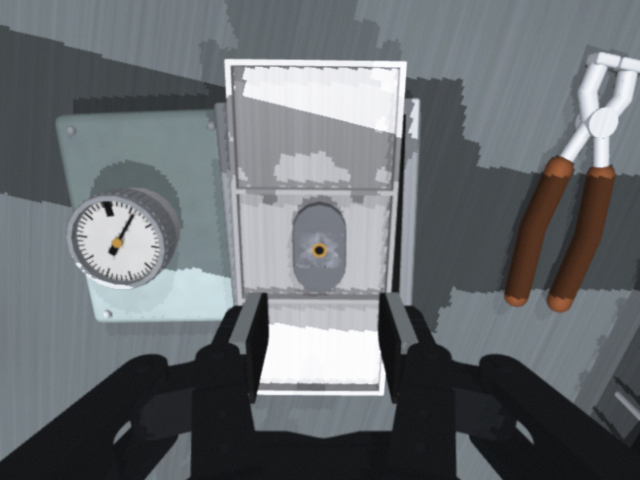

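The first sinker lies flat and centred in the middle well, and the pointer has moved by roughly one 100 g mark as expected.

Request:
apply_moves(plan=[0,0,-0.18,50,0,0,-0.3,0,0,-0.36,110,0,0,-0.3,0,0,-0.54,170,0,0,-0.3,0,0,-0.72,230,0,0,-0.3,0,0,-0.9,290,0,5,-0.3,0,0,-1.08,350,-2,10,-0.3,0,0,-1.26,400,-2,20,-0.3,0,0,-1.44,412,-2.5,20,-0.3,0,0,-1.62,412,-2.5,20,-0.3,0,0,-1.693,412,-2.5,40,-0.3])

```text
t: 12.7
tool_pos: [0.5171, 0.3928, 0.2781]
eef_rot: [-0.571, 3.088, 0.001]
ft_force: [-0.0, -0.6, -0.2]
width: 0.0556
grasp_force: 0.0
```

```bash
python3 -c "
from h import *
rel(.518,.3923,.175,200.7)"
```

```text
t 12.7 turn [0.0008 0.0009 0.0046] mm [ -0.5  -0.9 103.1] yaw now -159.0 pos [0.5171 0.3928 0.2781]
```

Request:
apply_moves(plan=[0,0,0,0,-0.5,50,-0.3,0,0,0,0,-0.5,90,-0.3,0,0,0,0,-0.5,104,-0.3,0,0,0,0,-0.5,104,-0.3,0,0,0,0,-0.5,104,1,0,0,0,0,-0.5,104,1,0,0,0,0,-0.5,104,1,0,0,0,0,-0.5,104,1])

```text
t: 13.7
tool_pos: [0.5179, 0.3924, 0.1763]
eef_rot: [-0.563, 3.088, 0.002]
ft_force: [-0.5, -1.1, 7.0]
width: 0.0282
grasp_force: 40.2
```

```bash
python3 -c "
from h import *
t=np.radians(13.8);c=np.array([.617,-.0075]);e=np.array([-np.sin(t),np.cos(t)])
for k in(-1,1): print(c+k*.0645*e)
rel(*(c+.0645*e),.32,103.8)"
```

```text
[ 0.63238541 -0.07013816]
[0.60161459 0.05513816]
t 13.7 turn [3.0000e-03 1.5000e-03 1.6909e+00] mm [  40.4 -345.  -144.1] yaw now -159.3 pos [0.5179 0.3924 0.1763]
```

Request:
apply_moves(plan=[0,0,0,0,0,-60,1,0,0,0.18,4,-30,-115,1,0,0,0.36,10,-85,-142,1,0,0,0.54,18,-140,-142,1,0,0,0.72,24,-200,-142,1,0,0,0.9,30,-255,-142,1,0,0,1.08,36,-305,-142,1,0,0,1.26,40,-345,-142,1,0,0,1.44,40,-345,-142,1,0,0,1.62,40,-345,-142,1])

```text
t: 14.95
tool_pos: [0.6019, 0.0542, 0.3169]
eef_rot: [1.858, 2.532, 0.001]
ft_force: [-0.6, -0.9, -1.4]
width: 0.0288
grasp_force: 40.2
```

Request:
apply_moves(plan=[0,0,0.07,0,0,0,1,0,0,0.07,0,0,0,1])

```text
t: 15.2
tool_pos: [0.6018, 0.0551, 0.3169]
eef_rot: [1.935, 2.474, 0.001]
ft_force: [-0.3, -0.2, -0.5]
width: 0.0283
grasp_force: 40.2
```

```bash
python3 -c "
from h import *
rel(.6016,.0551,.248,103.8)"
```

```text
t 15.2 turn [0.0008 0.0003 0.0021] mm [ 0.1 -0.3 68.9] yaw now 103.9 pos [0.6018 0.0551 0.3169]
```

Release into well2, then lift.

Request:
apply_moves(plan=[0,0,0,0,0,35,1,0,0,0,0,0,60,1,0,0,0,0,0,69,1,0,0,0,0,0,69,1,0,0,0,0,0,69,0,0,0,0,0,0,69,0,0,0,0,0,0,69,0,0,0,0,0,0,40,0,0,0,0,0,0,0,0,0,0,0,0,0,0,0])

```text
t: 16.45
tool_pos: [0.6029, 0.0554, 0.3199]
eef_rot: [1.934, 2.47, 0.006]
ft_force: [0.4, -0.3, 0.7]
width: 0.0425
grasp_force: 0.0
```

```bash
python3 -c "
from h import *
rel(.5814,.2785,.28,162.6)"
```

```text
t 16.45 turn [ 0.0048  0.004  -1.025 ] mm [221.8  32.3  39.9] yaw now 103.9 pos [0.6029 0.0554 0.3199]
```

Request:
apply_moves(plan=[0,0,-0.18,50,6,0,-0.3,0,0,-0.36,105,15,0,-0.3,0,0,-0.54,160,22,0,-0.3,0,0,-0.72,210,30,10,-0.3,0,0,-0.9,222,32,25,-0.3,0,0,-1.025,222,32,38,-0.3,0,0,-1.025,222,32,38,-0.3,0,0,-1.025,222,32,38,-0.3])

```text
t: 17.45
tool_pos: [0.58, 0.2778, 0.2785]
eef_rot: [0.481, 3.105, 0.0]
ft_force: [0.5, -0.5, 0.0]
width: 0.0554
grasp_force: 0.0
```

```bash
python3 -c "
from h import *
rel(.5814,.2785,.1745,162.6)"
```

```text
t 17.45 turn [ 0.0002  0.0001 -0.0035] mm [ -1.1   1.1 104. ] yaw now 162.4 pos [0.58   0.2778 0.2785]
```

Request:
apply_moves(plan=[0,0,0,-1,1,50,-0.3,0,0,0,-1,1,90,-0.3,0,0,0,-1,1,104,-0.3,0,0,0,-1,1,104,-0.3,0,0,0,-1,1,104,1,0,0,0,-1,1,104,1,0,0,0,-1,1,104,1,0,0,0,-1,1,104,1])

```text
t: 18.45
tool_pos: [0.5817, 0.2793, 0.1764]
eef_rot: [0.475, 3.103, 0.003]
ft_force: [-1.3, -0.8, 6.8]
width: 0.0285
grasp_force: 40.0
```

```bash
python3 -c "
from h import *
rel(.6324,-.0701,.318,103.8)"
```

```text
t 18.45 turn [0.0031 0.0012 1.0258] mm [-153.3 -317.9 -141.9] yaw now 162.6 pos [0.5817 0.2793 0.1764]
```

Request:
apply_moves(plan=[0,0,0,0,0,-60,1,0,0,0.15,-15,-30,-115,1,0,0,0.3,-38,-80,-140,1,0,0,0.45,-62,-130,-140,1,0,0,0.6,-86,-180,-140,1,0,0,0.75,-110,-230,-140,1,0,0,0.9,-134,-280,-140,1,0,0,1.025,-153,-318,-140,1,0,0,1.025,-153,-318,-140,1,0,0,1.025,-153,-318,-140,1])

```text
t: 19.7
tool_pos: [0.6318, -0.0697, 0.3148]
eef_rot: [1.936, 2.474, 0.001]
ft_force: [0.4, 0.1, -0.5]
width: 0.0283
grasp_force: 40.3
```

```bash
python3 -c "
from h import *
rel(.6324,-.0701,.246,103.8)"
```

```text
t 19.7 turn [ 0.0008 -0.0005  0.0023] mm [-0.5  0.4 68.8] yaw now 103.9 pos [ 0.6318 -0.0697  0.3148]
```

Request:
apply_moves(plan=[0,0,0,-0.5,0.5,35,1,0,0,0,-0.5,0.5,60,1,0,0,0,-0.5,0.5,69,1,0,0,0,-0.5,0.5,69,1,0,0,0,-0.5,0.5,69,0,0,0,0,-0.5,0.5,69,0,0,0,0,-0.5,0.5,69,0,0,0,0,0,0,40,0,0,0,0,0,0,0,0,0,0,0,0,0,-50,0])

```text
t: 20.95
tool_pos: [0.6316, -0.0706, 0.365]
eef_rot: [-1.936, -2.472, 0.001]
ft_force: [0.4, -0.0, -0.2]
width: 0.0427
grasp_force: 0.0
```

Request:
apply_moves(plan=[0,0,0,-30,-30,-20,0,0,0,0,-30,-30,-20,0,0,0,0,-30,-30,-20,0])

```text
t: 21.32
tool_pos: [0.6099, -0.1067, 0.3841]
eef_rot: [-1.938, -2.473, -0.0]
ft_force: [0.4, 0.2, 0.2]
width: 0.0424
grasp_force: 0.0
```

Run:
```python
from h import *
im=snap("wrist","w7")
```

```text
(no output)
```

View pics/w7.png

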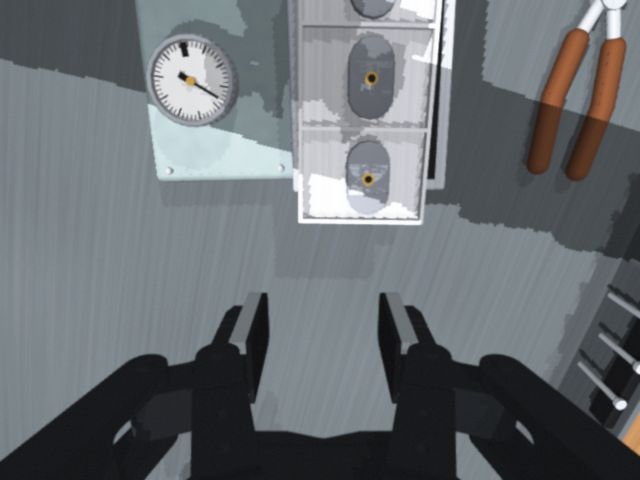

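The final view shows sinkers flat in the middle and -y wells, with the third partly visible at the top edge. The hub (190,81), tip (217,97) and zero bar (184,47) give about 363 g. I'll check the third sinker by depth from the top camera.

Run:
```python
from h import *
im=snap("top","t2"); z=ld("t2");M=z["M"];K=z["K"]
for n,p in dict(w2=(.6016,.0551),w1=(.617,-.0075),w0=(.6324,-.0701)).items():
    q=np.linalg.inv(M)@[*p,.075,1]; u=K@(q[:3]/q[2]); u0,v0=int(u[0]),int(u[1])
    s=im[v0-14:v0+15,u0-14:u0+15].astype(int).sum(2); m=(s<0.75*np.percentile(s,80)).astype(np.uint8)
    r=cv2.minAreaRect(cv2.findNonZero(m)) if m.any() else None
    print(n,u0,v0,[px("t2",u0+k,v0)[2].round(4) for k in(-3,0,3)],m.sum(),r)
```

```text
w2 271 241 [np.float64(0.0755), np.float64(0.0777), np.float64(0.0752)] 122 ((13.644828796386719, 17.237932205200195), (19.183507919311523, 28.982873916625977), 85.2363510131836)
w1 298 234 [np.float64(0.0742), np.float64(0.0727), np.float64(0.0749)] 287 ((12.06185531616211, 15.639177322387695), (15.230193138122559, 26.602069854736328), 66.03751373291016)
w0 325 228 [np.float64(0.0747), np.float64(0.0731), np.float64(0.6182)] 492 ((15.0, 14.0), (28.0, 26.0), 90.0)
```

```bash
python3 -c "
from station import job
print(job.hand_in())"
```

```text
the job is handed in; nothing more can be done
None
```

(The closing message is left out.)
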